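# Index the model ship's turntable and sort its port and starboard bulwarks

### The job

First turn the model ship's turntable until the bow points at the brass pointer on the plunger block and the spring plunger drops into its notch there. Then stand the two mirror-image bulwark pieces upright on the floors of the turntable's trays, the port piece in the tray on the ship's port side and the starboard piece in the one on its starboard side (a bulwark's tall end is its forward end and its deck strip is on the inboard side; they may face either way in the trays). Set the pieces down rather than dropping them, leave the turntable in its notch and everything else where it is.

Things in the scene. Friction and masses are not known exactly. Their poses are not given: they have to be found in the camera images.
- disc (a joint): angle of the turntable's disc (rad), growing anticlockwise seen from above; 0 = bow at the pointer, plunger in that notch; stops at -1.75 and +0.5. Starts at -1.3 to -0.7. A like notch at -1.57 is not the wanted one; between them the disc stays where left. The plunger centres the disc from within about 0.04 rad; entering or leaving a notch takes about 6 N at the knob, elsewhere about 1 N
- hinge (a point): centre of the turntable on its upright hinge axis, at the level of the plywood disc's top, 36 mm above the work surface; disc 322 mm across. Does not turn with the disc: x points to the pointer, z up. On the disc stands a model ship hull 186 mm long, 50 wide, its deck 48 mm above the disc; a bowsprit marks the bow
- pointer (a point): tip of the fixed brass pointer, 168 mm from the hinge axis and 52 mm above the work surface, on the aluminium plunger block at the rim (block 48 mm high; the plunger's tail reaches 243 mm from the axis)
- knob_grip (a point): grip point of the upright wooden handle post on the disc, behind the hull's flat stern (58 mm from it), 138 mm from the hinge axis, opposite the bow: round, 20 mm across, top 60 mm above the disc; this point 42 mm above the disc (78 mm above the work surface). Turns with the disc: x towards the bow, z up
- port_tray (a point): centre of the inner floor of the tray on the disc at the port side of the hull (left when looking from stern to bow), 88 mm from the hinge axis, 40 mm above the work surface. Inside 126 mm along x, 66 mm along y, rim 7 mm above the floor, walls 4 mm. Turns with the disc: x towards the bow, y to port, z up
- starboard_tray (a point): centre of the inner floor of the tray on the disc at the starboard side of the hull (right when looking from stern to bow), 88 mm from the hinge axis, 40 mm above the work surface. Inside 126 mm along x, 66 mm along y, rim 7 mm above the floor, walls 4 mm. Turns with the disc: x towards the bow, y to port, z up
- port_bulwark_center (a point): centre of the loose port bulwark piece: the middle of its upright dark board, 20 mm above its underside. Board 100 mm long (x), 8 thick (y), 40 high; the front 24 mm at its forward (+x) end step up to 58 mm under a light cap 14 wide. x forward, z up. About 60 g; stands upright on its foot and is easily gripped across the board
- starboard_bulwark_center (a point): centre of the loose starboard bulwark piece: the middle of its upright dark board, 20 mm above its underside. Board 100 mm long (x), 8 thick (y), 40 high; the front 24 mm at its forward (+x) end step up to 58 mm under a light cap 14 wide. x forward, z up. About 60 g; stands upright on its foot and is easily gripped across the board
- port_bulwark: the port bulwark piece, origin on its underside 20 mm below that centre, same axes. A flat light-wood deck strip 6 mm thick runs along its foot on the inboard (-y) side, out to 30 mm from the board's mid-plane; a thin strake on the other side, out to 9 mm. Seen from above with the tall end pointing away from you, the deck strip lies to the right of the board
- starboard_bulwark: the starboard bulwark piece, origin on its underside 20 mm below that centre, same axes. A flat light-wood deck strip 6 mm thick runs along its foot on the inboard (+y) side, out to 30 mm from the board's mid-plane; a thin strake on the other side, out to 9 mm. Seen from above with the tall end pointing away from you, the deck strip lies to the left of the board
- paint_tin: small paint tin, 44 across, 48 high (mm), a bystander to be left where it is; origin under its centre
- thread_spool: spool of thread standing on end, 52 across, 60 high (mm), a bystander to be left where it is; origin under its centre
- craft_knife: blue-handled scriber lying down, 150 long (mm), a bystander to be left where it is; origin under its centre
- brush_jar: glass jar of brushes, 80 across, the brushes reach about 190 high (mm), a bystander to be left where it is; origin under its centre
- sanding_block: cork sanding block, 100 x 55 x 30 (mm), a bystander to be left where it is; origin under its centre
- varnish_jar: glass jar with a lid, 56 across, 70 high (mm), a bystander to be left where it is; origin under its centre
Things that resemble listed ones, but are neither listed nor needed, are in the scene too. What is shaped like the port_bulwark but blue or turquoise is not meant.

How it is judged:
By the outcome, as a careful person would: the job done as asked, in the order asked, and still so for the second after the job is handed in, with the robot touching nothing.
It also fails if it takes over 72 s, if anything falls off the work surface, if the arm or the gripper's body presses on something with over 40 N, if the wrist force passes 120 N, or if a joint passes its speed limit or range.

### The arm

A 6-joint arm with a two-finger parallel gripper is mounted at the origin on the work surface. World frame = base frame: x ahead of the robot, y to its left, z up, the work surface at z = 0. Lengths are in mm, angles in degrees, forces in N, time in s.
With the tool pointing down it reaches from about 350 to 850 mm from the base axis. Payload 8.1 kg.
Tool frame: the origin (TCP) lies midway between the tips of the shut fingers; the grasp point (between the pads) lies 19 mm behind it; z points along the fingers, y is the line along which they close (so a half turn about z gives the same grasp; the last joint's range is limited). The gripper opens to 85 mm and grips with 20 to 120 N. Pads are 22 mm wide; open, the fingers measure 114 mm over their backs; the gripper's body (76 mm by 85 mm) begins 54 mm behind the grasp point. The pads swing forward as they close: fully open they stand 13 mm farther back than shut.
Start: joints at [-74.164, 7.471, 85.268, -0, 87.261, -4.893], TCP at [212.395, -561.154, 231.292] pointing down, gripper open.
Joint ranges: [-169.43, 169.43], [-51.17, 129.36], [1.28, 143.12], [-76.62, 256.62], [0, 156.53], [-152.29, 152.29]. Speed limits (degrees/s): [136.94, 136.94, 159.86, 180, 180, 180].

### API

Orientations are given as [roll, pitch, yaw] about the fixed x, y, z axes, in that order (R = Rz(yaw) Ry(pitch) Rx(roll)).
In Python, from bench import sense, snapshot, camera_params, hand_in, masks_of, pinpoint gives the robot as it stands.
- The arm moves only by the tool step_arm, never from a script. Its argument "targets" is a list of rows, each an object with "angular": the turn, a rotation vector about the tool's x, y, z scaled (see below), a list of three; "dp": the shift along the tool's x, y, z scaled (see below), a list of three; "fingers": the closure, from 0 (fully open) to 1 (shut). A call has exactly 8 rows; each row is the pose to reach, as a shift and turn from the pose commanded when the call began, along the tool's axes at that moment, turning the shorter way round; what a row does not reach only later rows make up. The controller multiplies each number of a shift by 0.2 m and each number of a turn by 180 degrees. A row lasts 1/8 s, in which the tool goes at most 62.5 mm and 10.7 degrees, less where a joint would pass 70% of its speed; a pose out of reach is approached as far as the arm can. A call with a number of a shift or a turn outside -1 to 1 is refused whole. A call with a gripper value outside its range is refused whole. The fingers move at their own pace and stop on an object; "newtons" is the grip in N (left out, the last holds). Time passes only in rows, so rows that repeat a pose let the fingers close, or fill a call up. It gives the time, the measured TCP pose, the force, the opening and the grip force at its end, in the units of the state.
- sense(): the state, without advancing time (a new reading comes with each control period).
- snapshot(name): name is "scene" or "top" or "wrist"; returns the picture (400x640x3 uint8, blue, green, red); there is no depth.
- camera_params(name): a dict with "vfov" (degrees; the focal length in pixels is half the picture's height over the tangent of half this angle, whatever the lens; pixels are square), "cx", "cy" (the principal point, pixels), "R" (3x3) and "t" (3): a world point X has camera coordinates R X + t. Camera axes: x right, y down, z forward; pixel columns grow to the right and rows downward; lengths in mm; the calibration is good to about 2 mm. The wrist camera is an equidistant fisheye: a pixel r from the principal point sees the ray r / f radians off the axis. A picture is of the moment at which its call begins: read the wrist's pose just before it. camera_params takes no time and is no camera call; for the wrist camera it gives the pose at the moment of the call.
- hand_in(): hands the job in; it is judged then, once.
Trained networks look in the newest picture that a camera, given by its name, has taken for a name from the list of things; names that differ only in an ending like _2 or _b are one class to them, and where a whole thing is asked for, a point or a joint stands for the part that bears it (a point fixed in the world has none). Each returns a list of dicts, best first, with "conf" (0 to 1); they miss things now and then, are a little off and sometimes report something else, mostly with a low value. They report only what shows in the picture. A call takes as long as a camera call. They do not tell look-alikes from the thing itself.
- masks_of(camera, label): "pixels" (400x640 bool, what is visible of it) and "at" ([column, row] in pixels, amid what is visible of it).
- pinpoint(camera, label): "at" ([column, row] in pixels: a listed point, or the origin of a listed thing).
The state is a dict: "time": time; "joint_pos": joint angles; "qd": joint speeds; "joint_efforts": joint torques, N m; "tool_pos": TCP position; "tcp_rot": TCP orientation; "ft_force": force on the tool from outside, world axes, zero at the start; "wrist_torque": the same for the moment, N m; "finger_gap": finger opening in mm; "grip_force": force on a finger pad.
Only numpy, scipy, OpenCV 4.12 (cv2) and the standard library are available. Lean on these libraries where they do the work, as an engineer would, in place of code of your own. Each camera call takes 0.05 s, during which the arm holds its last target. There are 200 camera calls.

## Working session

There is one attempt and no reset: what is moved stays moved. The work goes in short steps, Python scripts to look and compute and a tool call to move; the robot and the scene stay as the last step left them, time stands still between calls to the robot, and variables do not carry over. Pictures are saved under pics/ and viewed, at most 12 in all, crops included, and the job is handed in when it is done.

Besides the shell and the picture viewer there is one more tool, called after ">>>" as name(argument=value, ...) on one line, values as JSON. step_arm: Moves the arm, as the interface text tells. Its arguments: {"type":"object","properties":{"targets":{"type":"array","items":{"type":"object","properties":{"angular":{"type":"array","items":{"type":"number","minimum":-1,"maximum":1}},"dp":{"type":"array","items":{"type":"number","minimum":-1,"maximum":1}},"fingers":{"type":"number"}}}},"newtons":{"type":"number"}},"required":["targets"]}

```bash
mkdir -p pics; ls; cat > h.py <<'E'
import numpy as np, cv2
from bench import *
from scipy.spatial.transform import Rotation as Ro
def ray(cam,px,P=None):
    P=P or camera_params(cam); f=200/np.tan(np.radians(P['vfov']/2))
    d=np.array([px[0]-P['cx'],px[1]-P['cy']])/f
    if cam=='wrist':
        r=np.hypot(*d)+1e-12; v=np.r_[d/r*np.sin(r),np.cos(r)]
    else: v=np.r_[d,1.]
    R=np.array(P['R']);t=np.array(P['t']); return -R.T@t, R.T@v/np.linalg.norm(v)
def atz(cam,px,z,P=None):
    c,v=ray(cam,px,P); return c+v*(z-c[2])/v[2]
def proj(cam,X,P=None):
    P=P or camera_params(cam); f=200/np.tan(np.radians(P['vfov']/2))
    c=np.array(P['R'])@np.array(X,float)+np.array(P['t'])
    if cam=='wrist':
        a=np.hypot(c[0],c[1])+1e-12; th=np.arctan2(a,c[2]); return c[:2]/a*th*f+[P['cx'],P['cy']]
    return c[:2]/c[2]*f+[P['cx'],P['cy']]
def tri(obs):
    A=np.zeros((3,3));b=np.zeros(3)
    for c,v in obs:
        M=np.eye(3)-np.outer(v,v);A+=M;b+=M@c
    return np.linalg.solve(A,b)
E
python3 - <<'E'
from h import *
ims=[snapshot(c) for c in('scene','top')]
cv2.imwrite('pics/a.png',np.vstack(ims)[:, :] if 0 else cv2.resize(np.vstack(ims),(480,600)))
cv2.imwrite('pics/scene.png',ims[0]);cv2.imwrite('pics/top.png',ims[1])
Z=dict(hinge=36,pointer=52,knob_grip=78,port_tray=40,starboard_tray=40,port_bulwark_center=20,starboard_bulwark_center=20,port_bulwark=0,starboard_bulwark=0,paint_tin=0,thread_spool=0,craft_knife=0,brush_jar=0,sanding_block=0,varnish_jar=0)
for n,z in Z.items():
    for c in('top','scene'):
        print(n,c,[(np.round(d['at']).tolist(),round(d['conf'],2),atz(c,d['at'],z).round()[:2].tolist()) for d in pinpoint(c,n)])
print(sense()['time'],{k:camera_params('top')[k] for k in('R','t')})
E
```

```text
pics
hinge top [([374.0, 166.0], 0.93, [584.0, -190.0]), ([207.0, 218.0], 0.72, [409.0, 344.0]), ([278.0, 217.0], 0.5, [416.0, 117.0])]
hinge scene [([230.0, 228.0], 0.87, [590.0, -191.0])]
pointer top [([388.0, 112.0], 0.66, [759.0, -232.0])]
pointer scene [([187.0, 265.0], 0.85, [744.0, -236.0])]
knob_grip top [([334.0, 180.0], 0.84, [533.0, -59.0]), ([205.0, 218.0], 0.47, [408.0, 336.0])]
knob_grip scene [([280.0, 208.0], 0.75, [534.0, -71.0])]
port_tray top [([363.0, 140.0], 0.86, [670.0, -152.0]), ([279.0, 220.0], 0.19, [407.0, 113.0])]
port_tray scene [([230.0, 249.0], 0.68, [665.0, -164.0])]
starboard_tray top [([385.0, 186.0], 0.57, [519.0, -224.0]), ([185.0, 152.0], 0.38, [620.0, 420.0])]
starboard_tray scene [([226.0, 204.0], 0.75, [508.0, -234.0])]
port_bulwark_center top [([247.0, 190.0], 0.94, [500.0, 221.0]), ([278.0, 220.0], 0.85, [407.0, 119.0]), ([209.0, 284.0], 0.66, [199.0, 333.0]), ([239.0, 253.0], 0.33, [298.0, 239.0]), ([184.0, 154.0], 0.15, [616.0, 431.0])]
port_bulwark_center scene [([398.0, 231.0], 0.97, [499.0, 229.0]), ([444.0, 168.0], 0.56, [195.0, 339.0])
[... 797 characters left out ...]
389.0, 115.0], 0.2, [765.0, -246.0])]
craft_knife scene [([427.0, 300.0], 0.82, [689.0, 314.0])]
brush_jar top [([262.0, 118.0], 0.6, [745.0, 181.0])]
brush_jar scene [([370.0, 308.0], 0.63, [739.0, 189.0])]
sanding_block top [([437.0, 224.0], 0.93, [403.0, -405.0])]
sanding_block scene [([188.0, 185.0], 0.89, [406.0, -398.0]), ([451.0, 211.0], 0.68, [367.0, 364.0])]
varnish_jar top [([183.0, 154.0], 0.71, [618.0, 440.0])]
varnish_jar scene [([484.0, 287.0], 0.97, [626.0, 441.0])]
1.6 {'R': array([[ 0.01678763, -0.99984614,  0.00508617],
       [-0.99701674, -0.01712298, -0.07526238],
       [ 0.07533789, -0.00380752, -0.99715079]]), 't': array([  -7.68594278,  474.8517834 , 1208.55972316])}
```

View pics/top.png

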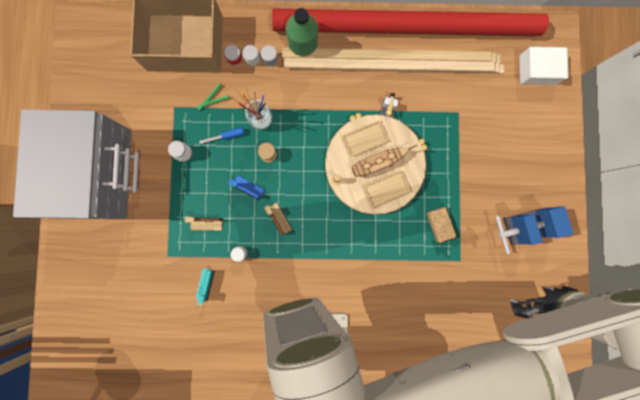

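View pics/scene.png

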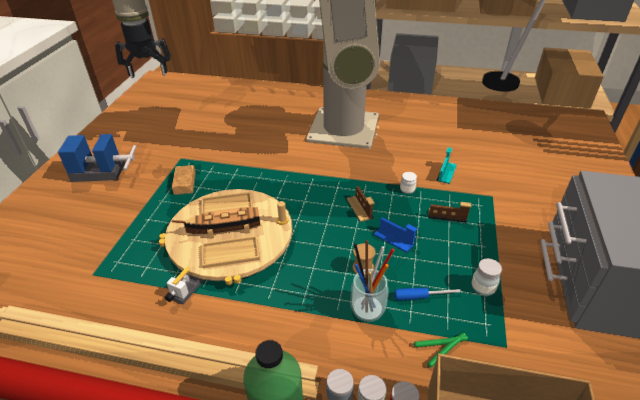

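The brown pieces sit at top (278,220) and (206,222). The blue one (247,188) and the turquoise one (205,285) are decoys. I'll enlarge both brown pieces in each view to tell port from starboard.

```bash
python3 - <<'E'
from h import *
a=cv2.imread('pics/top.png');b=cv2.imread('pics/scene.png')
r=lambda im,x,y:cv2.resize(im[y-25:y+25,x-33:x+33],(396,300),interpolation=cv2.INTER_CUBIC)
cv2.imwrite('pics/c.png',np.vstack([np.hstack([r(a,278,220),r(a,206,222)]),np.hstack([r(b,364,208),r(b,450,212)])]))
for n in('hinge','pointer','knob_grip','port_tray','starboard_tray'):
    X=tri([ray(c,pinpoint(c,n)[0]['at']) for c in('top','scene')]);print(n,X.round(1))
s=sense();print(s['tool_pos'],s['tcp_rot'],s['finger_gap'],s['time'])
E
```

```text
hinge [ 585.5 -192.2   30.9]
pointer [ 755.  -229.3   65.4]
knob_grip [534.  -64.8  78.8]
port_tray [ 670.  -156.1   45.9]
starboard_tray [ 518.8 -225.3   50.1]
[ 212.41415623 -561.14524723  231.31165628] [ 1.79999141e+02 -8.95225182e-04  2.07310603e+01] 85.26446359880909 2.1
```

View pics/c.png

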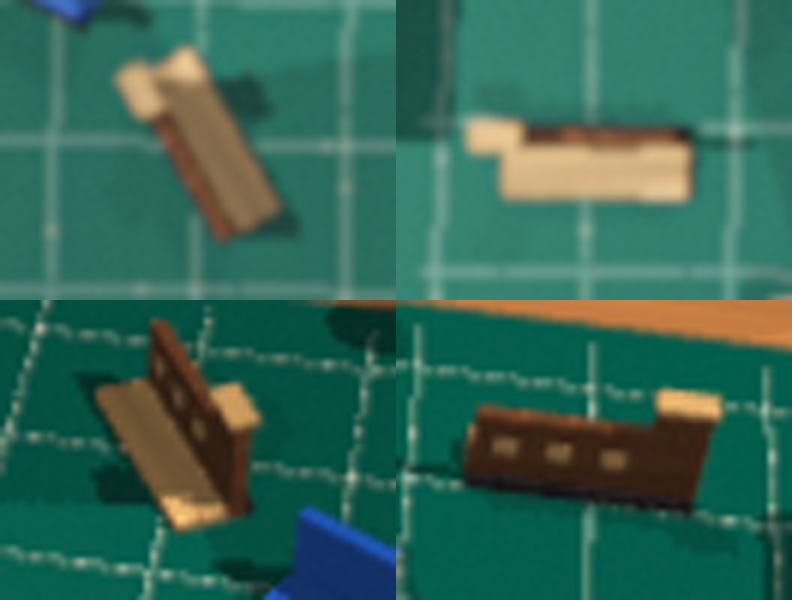

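First brown piece (top 278,220): with its tall end pointing away, the deck lies on the right, so it's the port piece, yaw about 30°. Second (top 206,222): tall end towards +y, deck on the left, so it's the starboard piece, yaw about 90°. Next I'll plan the approach to the knob.

```bash
cat >> h.py <<'E'
def plan(T,start=None):
    """T: rows of x,y,z,yaw ; prints dp / angular z in move units from start (default: present pose)"""
    if start is None:
        s=sense(); p=np.array(s['tool_pos']); R=Ro.from_euler('xyz',s['tcp_rot'],degrees=True)
    else: p=np.array(start[:3]); R=Ro.from_euler('xyz',[180,0,start[3]],degrees=True)
    for x,y,z,w in T:
        d=R.inv().apply(np.array([x,y,z])-p)/200
        a=(R.inv()*Ro.from_euler('xyz',[180,0,w],degrees=True)).as_rotvec()/np.pi
        print('dp',d.round(3).tolist(),'ang',a.round(4).tolist())
def st():
    s=sense();print('t',s['time'],np.round(s['tool_pos'],1),np.round(s['tcp_rot'],1),'F',np.round(s['ft_force'],1),'gap',round(s['finger_gap'],1),'grip',round(s['grip_force'],1),np.round(s['joint_pos'],0))
E
python3 - <<'E'
from h import *
plan([[322,-321,231,70]])
plan([[534,-65,180,113]],[322,-321,231,70])
E
```

```text
dp [0.937, -0.929, 0.002] ang [0.0, -0.0, -0.2737]
dp [1.565, 0.558, 0.255] ang [0.0, 0.0, -0.2389]
```

>>> step_arm(targets=[{"dp": [0.3,-0.3,0],"angular": [0,0,-0.06],"fingers": 0},{"dp": [0.55,-0.55,0],"angular": [0,0,-0.12],"fingers": 0},{"dp": [0.75,-0.75,0],"angular": [0,0,-0.18],"fingers": 0},{"dp": [0.94,-0.93,0],"angular": [0,0,-0.24],"fingers": 0},{"dp": [0.94,-0.93,0],"angular": [0,0,-0.29],"fingers": 0},{"dp": [0.94,-0.93,0],"angular": [0,0,-0.34],"fingers": 0},{"dp": [0.94,-0.93,0],"angular": [0,0,-0.39],"fingers": 0},{"dp": [0.94,-0.93,0],"angular": [0,0,-0.41],"fingers": 0}])

```text
time: 3.1
tool_pos: [322.5, -320.5, 231.5]
tcp_rot: [180.0, 0.0, 94.7]
ft_force: [-0.5, -0.0, -0.2]
finger_gap: 85.5
grip_force: 0.0
```

```bash
python3 - <<'E'
from h import *
st();plan([[428,-193,200,113]]);plan([[534,-65,180,113]],[428,-193,200,113])
E
```

```text
t 3.1 [ 322.5 -320.5  231.5] [180.    0.   94.7] F [-0.5 -0.  -0.2] gap 85.5 grip 0.0 [-51. -16. 107.   0.  88. -56.]
dp [0.592, 0.578, 0.157] ang [0.0001, 0.0001, -0.1014]
dp [0.382, 0.738, 0.1] ang [0.0, 0.0, 0.0]
```

>>> step_arm(targets=[{"dp": [0.2,0.2,0.05],"angular": [0,0,-0.05],"fingers": 0},{"dp": [0.4,0.4,0.1],"angular": [0,0,-0.1],"fingers": 0},{"dp": [0.6,0.6,0.15],"angular": [0,0,-0.1],"fingers": 0},{"dp": [0.8,0.8,0.2],"angular": [0,0,-0.1],"fingers": 0},{"dp": [1,1,0.25],"angular": [0,0,-0.1],"fingers": 0},{"dp": [1,1,0.25],"angular": [0,0,-0.1],"fingers": 0},{"dp": [1,1,0.25],"angular": [0,0,-0.1],"fingers": 0},{"dp": [1,1,0.25],"angular": [0,0,-0.1],"fingers": 0}])

```text
time: 4.1
tool_pos: [505.6, -106.6, 181.7]
tcp_rot: [180.0, 0.0, 112.4]
ft_force: [0.3, -0.0, 0.7]
finger_gap: 85.4
grip_force: 0.0
```

```bash
python3 - <<'E'
from h import *
st();P=camera_params('wrist');im=snapshot('wrist');cv2.imwrite('pics/w1.png',im)
for n,z in(('knob_grip',78),('hinge',36),('port_tray',40),('starboard_tray',40)):
    print(n,[(np.round(d['at']).tolist(),round(d['conf'],2),atz('wrist',d['at'],z,P).round(1)[:2].tolist()) for d in pinpoint('wrist',n)])
print(proj('wrist',[534,-65,78],P))
plan([[534,-65,160,113],[534,-65,59,113]])
E
```

```text
t 4.1 [ 505.6 -106.6  181.7] [180.    0.  112.4] F [ 0.3 -0.   0.7] gap 85.4 grip 0.0 [-18.  -4. 102.  -0.  82. -40.]
knob_grip [([377.0, 168.0], 0.74, [536.4, -64.4])]
hinge []
port_tray []
starboard_tray [([282.0, 296.0], 0.8, [509.8, -231.4]), ([500.0, 17.0], 0.48, [604.5, 134.4])]
[374.12534717 167.13719767]
dp [0.137, 0.209, 0.108] ang [0.0001, 0.0001, -0.0031]
dp [0.137, 0.209, 0.613] ang [0.0001, 0.0001, -0.0031]
```

View pics/w1.png

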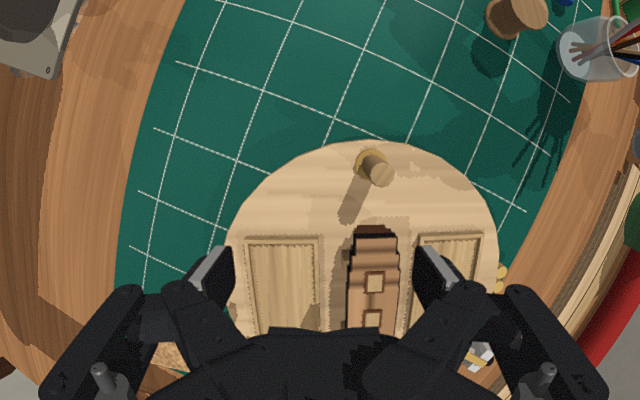

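The wrist view shows the knob post at about (375,165), between the projected finger line and the mat. It agrees with (535,-65). I'll move over it, descend and grip.

>>> step_arm(targets=[{"dp": [0.1,0.15,0.05],"angular": [0,0,0],"fingers": 0},{"dp": [0.142,0.212,0.1],"angular": [0,0,0],"fingers": 0},{"dp": [0.142,0.212,0.25],"angular": [0,0,0],"fingers": 0},{"dp": [0.142,0.212,0.45],"angular": [0,0,0],"fingers": 0},{"dp": [0.142,0.212,0.6],"angular": [0,0,0],"fingers": 0},{"dp": [0.142,0.212,0.61],"angular": [0,0,0],"fingers": 0.3},{"dp": [0.142,0.212,0.61],"angular": [0,0,0],"fingers": 1},{"dp": [0.142,0.212,0.61],"angular": [0,0,0],"fingers": 1}], newtons=30)

```text
time: 5.35
tool_pos: [535.6, -63.4, 61.2]
tcp_rot: [179.9, 0.1, 112.5]
ft_force: [-0.5, -0.2, -0.0]
finger_gap: 32.1
grip_force: 0.0
```

```bash
python3 - <<'E'
from h import *
st()
h=np.array([586,-191]);s=sense();p=np.array(s['tool_pos'][:2]);print(p-h,np.hypot(*(p-h)),np.degrees(np.arctan2(*(p-h)[::-1])))
E
```

```text
t 5.35 [535.6 -63.4  61.2] [1.799e+02 1.000e-01 1.125e+02] F [-0.5 -0.2 -0. ] gap 32.1 grip 0.0 [-12.   7. 105.  -0.  68. -35.]
[-50.36064311 127.61793839] 137.19523524587999 111.53520393379168
```

```bash
python3 - <<'E'
from h import *
h=np.array([586,-191]);s=sense();p=np.array(s['tool_pos']);d=p[:2]-h
T=[]
for a in (2,5,10,16,23,30):
    c,n=np.cos(np.radians(a)),np.sin(np.radians(a));q=h+[c*d[0]-n*d[1],n*d[0]+c*d[1]];T.append([*q,60.,s['tcp_rot'][2]+a])
plan(T)
E
```

```text
dp [0.0, -0.024, 0.006] ang [0.0008, 0.0006, -0.0111]
dp [-0.002, -0.06, 0.006] ang [0.0008, 0.0006, -0.0278]
dp [-0.008, -0.119, 0.006] ang [0.0007, 0.0006, -0.0556]
dp [-0.023, -0.19, 0.006] ang [0.0007, 0.0007, -0.0889]
dp [-0.05, -0.269, 0.006] ang [0.0007, 0.0007, -0.1278]
dp [-0.086, -0.345, 0.005] ang [0.0006, 0.0008, -0.1667]
```

>>> step_arm(targets=[{"dp": [0,0,0],"angular": [0,0,0],"fingers": 1},{"dp": [0,0,0],"angular": [0,0,0],"fingers": 1},{"dp": [0,-0.024,0.005],"angular": [0,0,-0.011],"fingers": 1},{"dp": [-0.002,-0.06,0.005],"angular": [0,0,-0.028],"fingers": 1},{"dp": [-0.008,-0.119,0.005],"angular": [0,0,-0.056],"fingers": 1},{"dp": [-0.023,-0.19,0.005],"angular": [0,0,-0.089],"fingers": 1},{"dp": [-0.05,-0.269,0.005],"angular": [0,0,-0.128],"fingers": 1},{"dp": [-0.086,-0.345,0.005],"angular": [0,0,-0.167],"fingers": 1}], newtons=30)

```text
time: 6.35
tool_pos: [479.4, -107.0, 61.1]
tcp_rot: [179.9, 0.4, 142.8]
ft_force: [8.3, -5.4, 4.1]
finger_gap: 19.3
grip_force: 29.5
```

```bash
python3 - <<'E'
from h import *
st();snapshot('scene');snapshot('top')
for n,z in(('pointer',52),('hinge',36),('port_tray',40),('starboard_tray',40),('knob_grip',78)):
  for c in('top','scene'):
    print(n,c,[(round(d['conf'],2),atz(c,d['at'],z).round(1)[:2].tolist()) for d in pinpoint(c,n)[:1]])
h=np.array([586,-191]);s=sense();p=np.array(s['tool_pos']);d=p[:2]-h
print(np.hypot(*d),np.degrees(np.arctan2(*d[::-1])))
T=[]
for a in (4,8,12,16,20,24):
    c,n=np.cos(np.radians(a)),np.sin(np.radians(a));q=h+[c*d[0]-n*d[1],n*d[0]+c*d[1]];T.append([*q,p[2],s['tcp_rot'][2]+a])
plan(T)
E
```

```text
t 6.35 [ 479.4 -107.    61.1] [179.9   0.4 142.8] F [ 8.3 -5.4  4.1] gap 19.3 grip 29.5 [-19.  -1. 112.  -0.  68. -71.]
pointer top [(0.55, [751.3, -236.3])]
pointer scene [(0.64, [746.2, -240.6])]
hinge top [(0.62, [591.0, -191.6])]
hinge scene [(0.58, [595.1, -184.3])]
port_tray top [(0.78, [633.7, -114.7])]
port_tray scene [(0.79, [640.6, -126.1])]
starboard_tray top [(0.97, [539.3, -261.9])]
starboard_tray scene [(0.84, [549.6, -258.8])]
knob_grip top []
knob_grip scene [(0.62, [480.1, -112.9])]
135.68630539366657 141.57393200318788
dp [-0.001, -0.047, -0.0] ang [0.0004, 0.0019, -0.0222]
dp [-0.005, -0.095, -0.0] ang [0.0003, 0.002, -0.0444]
dp [-0.012, -0.141, -0.0] ang [0.0002, 0.002, -0.0667]
dp [-0.023, -0.187, -0.0] ang [0.0002, 0.002, -0.0889]
dp [-0.037, -0.233, -0.0] ang [0.0001, 0.002, -0.1111]
dp [-0.054, -0.277, -0.0] ang [0.0, 0.002, -0.1333]
```

```bash
python3 - <<'E'
from h import *
h=np.array([589,-190.5]);s=sense();p=np.array(s['tool_pos']);d=p[:2]-h
T=[]
for a in (4,8,12,16,19,22):
    c,n=np.cos(np.radians(a)),np.sin(np.radians(a));q=h+[c*d[0]-n*d[1],n*d[0]+c*d[1]];T.append([*q,p[2],s['tcp_rot'][2]+a])
plan(T)
E
```

```text
dp [-0.002, -0.048, -0.0] ang [0.0004, 0.0019, -0.0222]
dp [-0.007, -0.096, -0.0] ang [0.0003, 0.002, -0.0444]
dp [-0.015, -0.143, -0.0] ang [0.0002, 0.002, -0.0667]
dp [-0.026, -0.19, -0.0] ang [0.0002, 0.002, -0.0889]
dp [-0.037, -0.224, -0.0] ang [0.0001, 0.002, -0.1056]
dp [-0.05, -0.258, -0.0] ang [0.0001, 0.002, -0.1222]
```

>>> step_arm(targets=[{"dp": [-0.006,-0.048,0],"angular": [0,0,-0.022],"fingers": 1},{"dp": [-0.012,-0.096,0],"angular": [0,0,-0.044],"fingers": 1},{"dp": [-0.023,-0.143,0],"angular": [0,0,-0.067],"fingers": 1},{"dp": [-0.035,-0.19,0],"angular": [0,0,-0.089],"fingers": 1},{"dp": [-0.047,-0.224,0],"angular": [0,0,-0.106],"fingers": 1},{"dp": [-0.06,-0.258,0],"angular": [0,0,-0.122],"fingers": 1},{"dp": [-0.06,-0.258,0],"angular": [0,0,-0.122],"fingers": 1},{"dp": [-0.06,-0.258,0],"angular": [0,0,-0.122],"fingers": 1}])

```text
time: 7.95
tool_pos: [455.6, -154.7, 60.9]
tcp_rot: [-179.9, 0.1, 164.5]
ft_force: [-13.0, 1.0, 21.6]
finger_gap: 19.2
grip_force: 31.3
```

```bash
python3 - <<'E'
from h import *
st();snapshot('scene');snapshot('top')
O={}
for n,z in(('pointer',52),('hinge',36),('port_tray',40),('starboard_tray',40)):
  for c in('top','scene'):
    O[n,c]=[(round(d['conf'],2),atz(c,d['at'],z).round(1)[:2].tolist()) for d in pinpoint(c,n)[:1]]
    print(n,c,O[n,c])
s=sense();h=np.array([589,-190.5]);d=np.array(s['tool_pos'][:2])-h
print(np.hypot(*d),np.degrees(np.arctan2(*d[::-1])))
u=d/np.hypot(*d);F=s['ft_force'][:2];print('rad',u@F,'tan',np.array([-u[1],u[0]])@F)
for c in('top','scene'):
    v=np.array(O['port_tray',c][0][1])-O['starboard_tray',c][0][1];print('bow by trays',np.degrees(np.arctan2(v[1],v[0]))-90, np.hypot(*v))
E
```

```text
t 7.95 [ 455.6 -154.7   60.9] [-1.799e+02  1.000e-01  1.645e+02] F [-13.    1.   21.6] gap 19.2 grip 31.3 [-25.  -2. 114.  -0.  68. -99.]
pointer top [(0.65, [749.9, -233.7])]
pointer scene [(0.76, [754.4, -242.8])]
hinge top [(0.92, [597.9, -193.8])]
hinge scene [(0.8, [596.9, -192.8])]
port_tray top [(0.76, [607.5, -112.1])]
port_tray scene [(0.95, [612.5, -113.9])]
starboard_tray top [(0.97, [574.6, -276.1])]
starboard_tray scene [(0.68, [564.6, -283.3])]
138.09509472951646 164.92335277127825
rad 12.547711802472966 tan 3.0424360412575546
bow by trays -11.343521272794632 167.26748040190003
bow by trays -15.788923733509108 176.04195522658796
```

The tangential force of +3 N on the tool means the plunger is pulling the disc into the notch. Release and rise.

>>> step_arm(targets=[{"dp": [0,0,0],"angular": [0,0,0],"fingers": 0},{"dp": [0,0,0],"angular": [0,0,0],"fingers": 0},{"dp": [0,0,0],"angular": [0,0,0],"fingers": 0},{"dp": [0,0,-0.1],"angular": [0,0,0],"fingers": 0},{"dp": [0,0,-0.3],"angular": [0,0,0],"fingers": 0},{"dp": [0,0,-0.55],"angular": [0,0,0],"fingers": 0},{"dp": [0,0,-0.8],"angular": [0,0,0],"fingers": 0},{"dp": [0,0,-0.8],"angular": [0,0,0],"fingers": 0}])

```text
time: 9.45
tool_pos: [457.9, -154.6, 223.4]
tcp_rot: [-179.9, 0.5, 164.6]
ft_force: [-0.2, -0.8, -0.7]
finger_gap: 85.4
grip_force: 0.0
```

```bash
python3 - <<'E'
from h import *
st();P=camera_params('wrist');im=snapshot('wrist');a=snapshot('scene');snapshot('top');
cv2.imwrite('pics/w2.png',np.vstack([im[:, :],cv2.resize(a[190:320,100:308],(640,400),interpolation=cv2.INTER_CUBIC)])[:, :])
cv2.imwrite('pics/w2.png',cv2.resize(cv2.imread('pics/w2.png'),(480,600),interpolation=cv2.INTER_AREA))
for n,z in(('pointer',52),('knob_grip',78),('hinge',36),('port_tray',40),('starboard_tray',40)):
  for c in('top','scene','wrist'):
    print(n,c,[(round(d['conf'],2),np.round(d['at']).tolist(),atz(c,d['at'],z,P if c=='wrist' else None).round(1)[:2].tolist()) for d in pinpoint(c,n)[:1]])
E
```

```text
t 9.45 [ 457.9 -154.6  223.4] [-179.9    0.5  164.6] F [-0.2 -0.8 -0.7] gap 85.4 grip 0.0 [-25. -11. 104.   0.  86. -99.]
pointer top [(0.91, [389.0, 114.0], [753.2, -234.3])]
pointer scene [(0.96, [187.0, 266.0], [747.5, -236.5])]
pointer wrist []
knob_grip top [(0.59, [366.0, 203.0], [462.3, -158.7])]
knob_grip scene [(0.58, [255.0, 187.0], [467.0, -159.4])]
knob_grip wrist [(0.7, [318.0, 186.0], [455.3, -158.7])]
hinge top [(0.95, [376.0, 163.0], [594.4, -197.7])]
hinge scene [(0.73, [230.0, 228.0], [591.2, -192.5])]
hinge wrist [(0.73, [605.0, 229.0], [650.3, 267.3])]
port_tray top [(0.68, [346.0, 160.0], [603.7, -97.0])]
port_tray scene [(0.63, [257.0, 238.0], [613.5, -111.5])]
port_tray wrist [(0.76, [397.0, 287.0], [612.2, -101.6])]
starboard_tray top [(0.93, [401.0, 166.0], [584.4, -276.8])]
starboard_tray scene []
starboard_tray wrist [(0.91, [251.0, 294.0], [573.8, -280.7])]
```

View pics/w2.png

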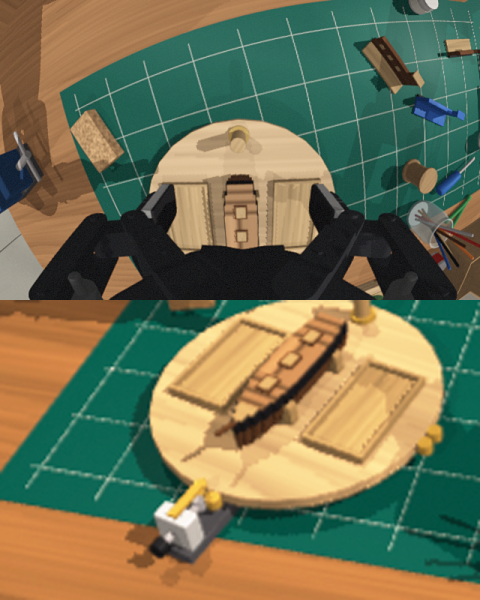

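Knob to pointer is about 304 mm, against the nominal 306, so the bow looks aligned. Before moving on I'll check the notch from close by.

```bash
python3 - <<'E'
from h import *
plan([[640,-320,260,80]])
E
```

```text
dp [-1.112, -0.556, -0.208] ang [0.0, 0.0, 0.4697]
```

>>> step_arm(targets=[{"dp": [-0.2,-0.1,-0.05],"angular": [0,0,0.059],"fingers": 0},{"dp": [-0.4,-0.2,-0.1],"angular": [0,0,0.118],"fingers": 0},{"dp": [-0.6,-0.3,-0.15],"angular": [0,0,0.177],"fingers": 0},{"dp": [-0.8,-0.4,-0.2],"angular": [0,0,0.236],"fingers": 0},{"dp": [-1,-0.5,-0.2],"angular": [0,0,0.295],"fingers": 0},{"dp": [-1,-0.55,-0.2],"angular": [0,0,0.354],"fingers": 0},{"dp": [-1,-0.55,-0.2],"angular": [0,0,0.413],"fingers": 0},{"dp": [-1,-0.55,-0.2],"angular": [0,0,0.47],"fingers": 0}])

```text
time: 11.35
tool_pos: [618.8, -313.2, 257.7]
tcp_rot: [-180.0, -0.0, 79.6]
ft_force: [-0.1, -0.4, -0.4]
finger_gap: 85.4
grip_force: 0.0
```

```bash
python3 - <<'E'
from h import *
st();P=camera_params('wrist');im=snapshot('wrist')
for n,z in(('pointer',52),('knob_grip',78),('hinge',36),('port_tray',40),('starboard_tray',40)):
  c='wrist';print(n,[(round(d['conf'],2),np.round(d['at']).tolist(),atz(c,d['at'],z,P).round(1)[:2].tolist()) for d in pinpoint(c,n)[:1]])
for n,X in(('pointer',[752,-235,52]),('knob',[456.5,-157,78])):print(n,proj('wrist',X,P).round())
cv2.imwrite('pics/w3.png',cv2.resize(im[:300,120:520],(800,600),interpolation=cv2.INTER_CUBIC))
E
```

```text
t 11.35 [ 618.8 -313.2  257.7] [-180.    -0.    79.6] F [-0.1 -0.4 -0.4] gap 85.4 grip 0.0 [-31.  22.  66.   0.  92. -21.]
pointer [(0.96, [432.0, 91.0], [761.0, -234.0])]
knob_grip [(0.68, [194.0, 264.0], [444.1, -383.6])]
hinge []
port_tray [(0.72, [289.0, 9.0], [616.3, -108.1])]
starboard_tray [(0.63, [277.0, 157.0], [569.7, -281.4])]
pointer [425.  93.]
knob [156.  77.]
```

View pics/w3.png

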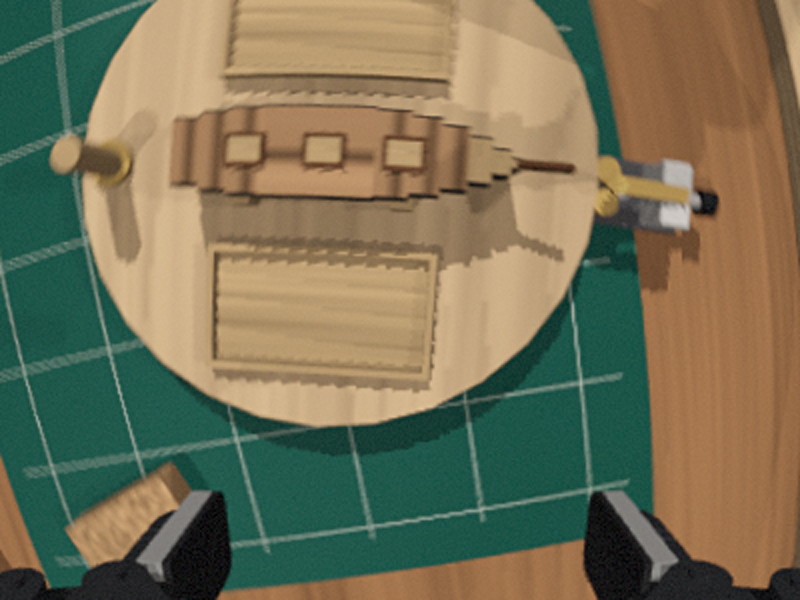

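The crop shows the bowsprit (545,165) in line with the brass pointer (650,190). The rim's brass studs (605,170) and (605,205) straddle the plunger. The trays give a bow heading of -15.0°, the same as the pointer's, so the disc is in its notch. Next is the port bulwark.

>>> step_arm(targets=[{"dp": [0.22,-0.18,0],"angular": [0,0,0.05],"fingers": 0},{"dp": [0.44,-0.36,0],"angular": [0,0,0.1],"fingers": 0},{"dp": [0.66,-0.54,0],"angular": [0,0,0.15],"fingers": 0},{"dp": [0.88,-0.72,0],"angular": [0,0,0.2],"fingers": 0},{"dp": [1,-0.9,0.05],"angular": [0,0,0.25],"fingers": 0},{"dp": [1,-1,0.1],"angular": [0,0,0.278],"fingers": 0},{"dp": [1,-1,0.15],"angular": [0,0,0.278],"fingers": 0},{"dp": [1,-1,0.15],"angular": [0,0,0.278],"fingers": 0}])

```text
time: 12.65
tool_pos: [456.8, -81.2, 227.6]
tcp_rot: [-180.0, 0.0, 30.1]
ft_force: [0.4, 0.1, -0.1]
finger_gap: 85.2
grip_force: 0.0
```

```bash
python3 - <<'E'
from h import *
st();plan([[395,90,180,30]])
E
```

```text
t 12.65 [456.8 -81.2 227.6] [-180.     0.    30.1] F [ 0.4  0.1 -0.1] gap 85.2 grip 0.0 [-16. -14. 106.  -0.  88.  44.]
dp [0.162, -0.896, 0.239] ang [-0.0002, 0.0002, 0.0003]
```

>>> step_arm(targets=[{"dp": [0.04,-0.25,0.06],"angular": [0,0,0],"fingers": 0},{"dp": [0.08,-0.5,0.12],"angular": [0,0,0],"fingers": 0},{"dp": [0.12,-0.7,0.2],"angular": [0,0,0],"fingers": 0},{"dp": [0.16,-0.9,0.24],"angular": [0,0,0],"fingers": 0},{"dp": [0.16,-0.9,0.24],"angular": [0,0,0],"fingers": 0},{"dp": [0.16,-0.9,0.24],"angular": [0,0,0],"fingers": 0},{"dp": [0.16,-0.9,0.24],"angular": [0,0,0],"fingers": 0},{"dp": [0.16,-0.9,0.24],"angular": [0,0,0],"fingers": 0}])

```text
time: 13.65
tool_pos: [395.3, 90.1, 180.6]
tcp_rot: [180.0, -0.0, 29.8]
ft_force: [0.1, 0.2, -0.1]
finger_gap: 85.3
grip_force: 0.0
```

```bash
python3 - <<'E'
from h import *
st();P=camera_params('wrist');im=snapshot('wrist');cv2.imwrite('pics/w4.png',im)
for n,z in(('port_bulwark_center',20),('port_bulwark',0),('starboard_bulwark_center',20)):
  print(n,[(round(d['conf'],2),np.round(d['at']).tolist(),atz('wrist',d['at'],z,P).round(1)[:2].tolist()) for d in pinpoint('wrist',n)[:3]])
for d in masks_of('wrist','port_bulwark')[:2]:print(d['conf'],np.round(d['at']),cv2.boundingRect(d['pixels'].astype(np.uint8)))
E
```

```text
t 13.65 [395.3  90.1 180.6] [180.   -0.   29.8] F [ 0.1  0.2 -0.1] gap 85.3 grip 0.0 [  6. -23. 118.  -0.  85.  66.]
port_bulwark_center [(0.69, [258.0, 30.0], [501.1, 224.9]), (0.66, [293.0, 163.0], [401.5, 127.7]), (0.65, [80.0, 231.0], [185.0, 344.5])]
port_bulwark [(0.88, [92.0, 220.0], [196.8, 341.1]), (0.67, [294.0, 156.0], [405.3, 131.2]), (0.64, [261.0, 33.0], [503.8, 226.8])]
starboard_bulwark_center [(0.63, [121.0, 70.0], [401.5, 355.2])]
0.95 [ 86. 224.] (55, 184, 52, 81)
0.7 [303. 156.] (281, 108, 45, 108)
```

View pics/w4.png

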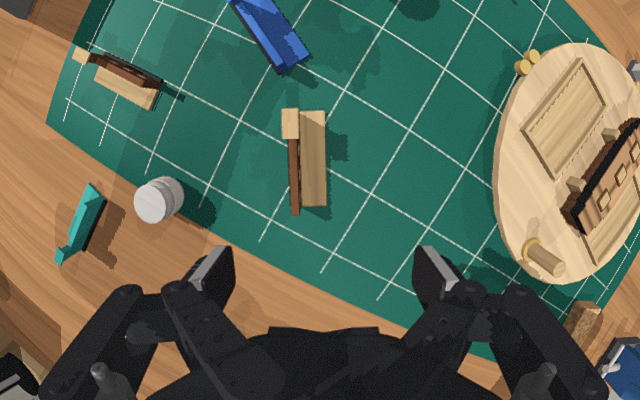

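The crop shows the port piece, with its cap at (290,123), the rear end of its board top at (295,214) and its deck edge from (325,111) to (326,205).

```bash
python3 - <<'E'
from h import *
P=camera_params('wrist')
cap=atz('wrist',(290.5,123.5),58,P);rear=atz('wrist',(295,214),40,P);d1=atz('wrist',(325,111),6,P);d2=atz('wrist',(326.5,205),6,P)
print(cap,rear,d1,d2)
for a,b in((rear,cap),(d2,d1)):
    v=(b-a)[:2];print(np.hypot(*v),np.degrees(np.arctan2(v[1],v[0])))
v=(d1-d2)[:2];w=np.degrees(np.arctan2(v[1],v[0]));u=v/np.hypot(*v);n=np.array([-u[1],u[0]])
print('c from deck',(d1+d2)[:2]/2+30*n,'from board',rear[:2]+50*u, 'cap',cap[:2]-38*u)
E
```

```text
[436.02203949 146.13115146  58.        ] [361.9374134 102.7213904  40.       ] [461.18039552 126.36864736   6.        ] [376.6668761   75.87986197   6.        ]
85.86582077750514 30.368097832871257
98.44619045968831 30.85429912708525
c from deck [403.53793572 126.87848213] from board [404.86112585 128.36422389] cap [403.40001803 126.64259801]
```

```bash
python3 - <<'E'
from h import *
plan([[404,127,110,30.6],[404,127,14,30.6]])
E
```

```text
dp [0.13, -0.135, 0.352] ang [0.0, -0.0, -0.004]
dp [0.13, -0.135, 0.832] ang [0.0, -0.0, -0.004]
```

>>> step_arm(targets=[{"dp": [0.07,-0.07,0.1],"angular": [0,0,-0.004],"fingers": 0},{"dp": [0.13,-0.135,0.25],"angular": [0,0,-0.004],"fingers": 0},{"dp": [0.13,-0.135,0.45],"angular": [0,0,-0.004],"fingers": 0},{"dp": [0.13,-0.135,0.65],"angular": [0,0,-0.004],"fingers": 0},{"dp": [0.13,-0.135,0.8],"angular": [0,0,-0.004],"fingers": 0},{"dp": [0.13,-0.135,0.832],"angular": [0,0,-0.004],"fingers": 0},{"dp": [0.13,-0.135,0.832],"angular": [0,0,-0.004],"fingers": 0.5},{"dp": [0.13,-0.135,0.832],"angular": [0,0,-0.004],"fingers": 0.9}], newtons=25)

```text
time: 14.9
tool_pos: [405.2, 127.5, 15.5]
tcp_rot: [179.9, -0.1, 30.6]
ft_force: [0.5, -0.1, 0.7]
finger_gap: 52.1
grip_force: 0.0
```

>>> step_arm(targets=[{"dp": [0,0,0],"angular": [0,0,0],"fingers": 1},{"dp": [0,0,0],"angular": [0,0,0],"fingers": 1},{"dp": [0,0,0],"angular": [0,0,0],"fingers": 1},{"dp": [0,0,0],"angular": [0,0,0],"fingers": 1},{"dp": [0,0,-0.05],"angular": [0,0,0],"fingers": 1},{"dp": [0,0,-0.2],"angular": [0,0,0],"fingers": 1},{"dp": [0,0,-0.4],"angular": [0,0,0],"fingers": 1},{"dp": [0,0,-0.6],"angular": [0,0,0],"fingers": 1}], newtons=25)

```text
time: 15.9
tool_pos: [403.3, 127.2, 135.3]
tcp_rot: [-180.0, 0.0, 30.6]
ft_force: [0.9, -0.1, -0.3]
finger_gap: 7.6
grip_force: 25.3
```

```bash
python3 - <<'E'
from h import *
st()
h=np.array([590.5,-192]);b=np.radians(-15);u=np.array([np.cos(b),np.sin(b)]);n=np.array([-u[1],u[0]])
tp=h+98.5*n;ts=h-98.5*n;print('port',tp,'stbd',ts)
plan([[520,20,150,0],[*tp,130,-15]])
E
```

```text
t 15.9 [403.3 127.2 135.3] [-180.     0.    30.6] F [ 0.9 -0.1 -0.3] gap 7.6 grip 25.3 [ 11. -17. 119.   0.  79.  70.]
port [615.99367594 -96.85630611] stbd [ 565.00632406 -287.14369389]
dp [0.229, 0.758, -0.074] ang [-0.0, 0.0002, 0.1702]
dp [0.344, 1.506, 0.026] ang [0.0, 0.0002, 0.2535]
```

>>> step_arm(targets=[{"dp": [0.05,0.2,-0.08],"angular": [0,0,0.04],"fingers": 1},{"dp": [0.1,0.4,-0.1],"angular": [0,0,0.08],"fingers": 1},{"dp": [0.15,0.6,-0.1],"angular": [0,0,0.12],"fingers": 1},{"dp": [0.2,0.8,-0.1],"angular": [0,0,0.16],"fingers": 1},{"dp": [0.26,0.95,-0.1],"angular": [0,0,0.2],"fingers": 1},{"dp": [0.3,1,-0.1],"angular": [0,0,0.24],"fingers": 1},{"dp": [0.32,1,-0.1],"angular": [0,0,0.2535],"fingers": 1},{"dp": [0.32,1,-0.1],"angular": [0,0,0.2535],"fingers": 1}])

```text
time: 16.9
tool_pos: [560.7, -12.2, 154.0]
tcp_rot: [180.0, 0.0, -15.0]
ft_force: [-0.8, -0.4, -0.4]
finger_gap: 7.1
grip_force: 25.3
```

```bash
python3 - <<'E'
from h import *
st()
plan([[616,-97,140,-15],[616,-97,57,-15]])
E
```

```text
t 16.9 [560.7 -12.2 154. ] [180.   0. -15.] F [-0.8 -0.4 -0.4] gap 7.1 grip 25.3 [-6.  4. 97.  0. 79. 98.]
dp [0.377, 0.338, 0.07] ang [0.0, 0.0002, 0.0001]
dp [0.377, 0.338, 0.485] ang [0.0, 0.0002, 0.0001]
```

>>> step_arm(targets=[{"dp": [0.15,0.13,0],"angular": [0,0,0],"fingers": 1},{"dp": [0.3,0.26,0.02],"angular": [0,0,0],"fingers": 1},{"dp": [0.377,0.338,0.04],"angular": [0,0,0],"fingers": 1},{"dp": [0.377,0.338,0.08],"angular": [0,0,0],"fingers": 1},{"dp": [0.377,0.338,0.1],"angular": [0,0,0],"fingers": 1},{"dp": [0.377,0.338,0.12],"angular": [0,0,0],"fingers": 1},{"dp": [0.377,0.338,0.12],"angular": [0,0,0],"fingers": 1},{"dp": [0.377,0.338,0.12],"angular": [0,0,0],"fingers": 1}])

```text
time: 17.9
tool_pos: [616.1, -96.6, 130.2]
tcp_rot: [-180.0, -0.0, -15.0]
ft_force: [-0.1, 0.3, 0.7]
finger_gap: 7.8
grip_force: 25.3
```

```bash
python3 - <<'E'
from h import *
st();P=camera_params('wrist');im=snapshot('wrist');t=snapshot('top')
for n,z in(('port_tray',40),('starboard_tray',40),('pointer',52)):
  for c in('wrist','top'):print(n,[(round(d['conf'],2),np.round(d['at']).tolist(),atz(c,d['at'],z,P if c=='wrist' else None).round(1)[:2].tolist()) for d in pinpoint(c,n)[:2]])
pos=np.array(sense()['tool_pos'])
h=np.array([590.5,-192]);b=np.radians(-15);u=np.array([np.cos(b),np.sin(b)]);n=np.array([-u[1],u[0]])
c=h+88*n
for a,e in((1,1),(1,-1),(-1,-1),(-1,1)):
    q=proj('wrist',[*(c+a*63*u+e*33*n),47],P);print('tray corner',q.round());cv2.circle(im,tuple(int(v) for v in q),3,(0,0,255),-1)
cv2.imwrite('pics/w5.png',im)
E
```

```text
t 17.9 [616.1 -96.6 130.2] [-180.   -0.  -15.] F [-0.1  0.3  0.7] gap 7.8 grip 25.3 [-14.  15.  88.   0.  77.  91.]
port_tray []
port_tray [(0.59, [346.0, 159.0], [605.3, -99.2])]
starboard_tray [(0.75, [526.0, 202.0], [571.1, -276.1])]
starboard_tray [(0.77, [400.0, 169.0], [576.8, -271.9])]
pointer [(0.37, [323.0, 240.0], [592.9, -89.8])]
pointer []
tray corner [293. 125.]
tray corner [384. 125.]
tray corner [376. 280.]
tray corner [297. 281.]
```

View pics/w5.png

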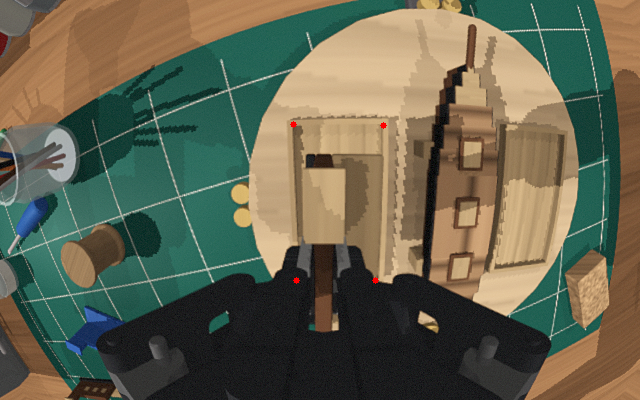

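The projected tray corners fall within about 2 mm of the tray's inner edges, and the piece hangs over the tray with its deck inboard. Lower it.

>>> step_arm(targets=[{"dp": [0,0,0.1],"angular": [0,0,0],"fingers": 1},{"dp": [0,0,0.2],"angular": [0,0,0],"fingers": 1},{"dp": [0,0,0.29],"angular": [0,0,0],"fingers": 1},{"dp": [0,0,0.34],"angular": [0,0,0],"fingers": 1},{"dp": [0,0,0.355],"angular": [0,0,0],"fingers": 1},{"dp": [0,0,0.36],"angular": [0,0,0],"fingers": 1},{"dp": [0,0,0.365],"angular": [0,0,0],"fingers": 1},{"dp": [0,0,0.365],"angular": [0,0,0],"fingers": 1}])

```text
time: 19.3
tool_pos: [616.5, -97.1, 57.5]
tcp_rot: [-180.0, -0.1, -15.0]
ft_force: [0.8, -0.2, -0.3]
finger_gap: 7.5
grip_force: 25.3
```

>>> step_arm(targets=[{"dp": [0,0,0.003],"angular": [0,0,0],"fingers": 1},{"dp": [0,0,0.006],"angular": [0,0,0],"fingers": 1},{"dp": [0,0,0.008],"angular": [0,0,0],"fingers": 1},{"dp": [0,0,0.01],"angular": [0,0,0],"fingers": 1},{"dp": [0,0,0.01],"angular": [0,0,0],"fingers": 1},{"dp": [0,0,0.01],"angular": [0,0,0],"fingers": 1},{"dp": [0,0,0.01],"angular": [0,0,0],"fingers": 1},{"dp": [0,0,0.01],"angular": [0,0,0],"fingers": 1}])

```text
time: 20.3
tool_pos: [616.1, -97.0, 54.9]
tcp_rot: [-180.0, 0.0, -15.0]
ft_force: [-0.5, 0.2, -0.2]
finger_gap: 7.4
grip_force: 25.3
```

>>> step_arm(targets=[{"dp": [0,0,0.001],"angular": [0,0,0],"fingers": 1},{"dp": [0,0,0.002],"angular": [0,0,0],"fingers": 1},{"dp": [0,0,0.003],"angular": [0,0,0],"fingers": 1},{"dp": [0,0,0.004],"angular": [0,0,0],"fingers": 1},{"dp": [0,0,0.005],"angular": [0,0,0],"fingers": 1},{"dp": [0,0,0.006],"angular": [0,0,0],"fingers": 1},{"dp": [0,0,0.007],"angular": [0,0,0],"fingers": 1},{"dp": [0,0,0.007],"angular": [0,0,0],"fingers": 1}])

```text
time: 21.3
tool_pos: [616.3, -97.1, 54.6]
tcp_rot: [180.0, -0.0, -15.0]
ft_force: [-4.8, 0.2, 9.7]
finger_gap: 7.8
grip_force: 26.8
```

Contact is at about 10 N. Release with a partial opening, then rise.

>>> step_arm(targets=[{"dp": [0,0,-0.004],"angular": [0,0,0],"fingers": 0.9},{"dp": [0,0,-0.004],"angular": [0,0,0],"fingers": 0.7},{"dp": [0,0,-0.004],"angular": [0,0,0],"fingers": 0.5},{"dp": [0,0,-0.004],"angular": [0,0,0],"fingers": 0.5},{"dp": [0,0,-0.05],"angular": [0,0,0],"fingers": 0.5},{"dp": [0,0,-0.2],"angular": [0,0,0],"fingers": 0.5},{"dp": [0,0,-0.45],"angular": [0,0,0],"fingers": 0.5},{"dp": [0,0,-0.7],"angular": [0,0,0],"fingers": 0.4}])

```text
time: 22.3
tool_pos: [615.8, -97.0, 195.4]
tcp_rot: [180.0, 0.0, -15.0]
ft_force: [1.1, -0.2, 0.8]
finger_gap: 51.2
grip_force: 0.0
```

```bash
python3 - <<'E'
from h import *
st();snapshot('top');snapshot('scene')
for n,z in(('port_bulwark_center',60),('pointer',52),('starboard_tray',40),('port_tray',40),('knob_grip',78)):
  for c in('top','scene'):print(n,c,[(round(d['conf'],2),np.round(d['at']).tolist(),atz(c,d['at'],z).round(1)[:2].tolist()) for d in pinpoint(c,n)[:3]])
plan([[480,40,190,40],[375,310,180,90]])
E
```

```text
t 22.3 [615.8 -97.  195.4] [180.   0. -15.] F [ 1.1 -0.2  0.8] gap 51.2 grip 0.0 [-14.  12.  84.  -0.  84.  91.]
port_bulwark_center top [(0.83, [244.0, 190.0], [497.6, 223.3]), (0.72, [349.0, 154.0], [618.8, -106.2])]
port_bulwark_center scene [(0.92, [398.0, 233.0], [547.4, 230.8]), (0.88, [443.0, 167.0], [250.7, 332.1])]
pointer top [(0.36, [188.0, 154.0], [611.3, 406.1])]
pointer scene [(0.68, [185.0, 265.0], [744.7, -242.5]), (0.61, [426.0, 297.0], [723.8, 306.5])]
starboard_tray top [(0.57, [402.0, 170.0], [571.1, -277.7])]
starboard_tray scene [(0.97, [201.0, 218.0], [574.2, -277.3])]
port_tray top [(0.56, [349.0, 159.0], [604.9, -108.6])]
port_tray scene [(0.82, [257.0, 238.0], [614.5, -111.4])]
knob_grip top [(0.59, [364.0, 205.0], [455.3, -151.3]), (0.48, [438.0, 224.0], [401.4, -381.8])]
knob_grip scene [(0.86, [256.0, 188.0], [470.9, -155.1])]
dp [-0.832, -0.486, 0.013] ang [-0.0003, 0.0005, -0.3056]
dp [-1.688, -1.654, 0.065] ang [-0.0005, 0.0004, -0.5833]
```

>>> step_arm(targets=[{"dp": [-0.2,-0.2,-0.02],"angular": [0,0,-0.055],"fingers": 0},{"dp": [-0.4,-0.4,-0.02],"angular": [0,0,-0.11],"fingers": 0},{"dp": [-0.6,-0.6,-0.02],"angular": [0,0,-0.165],"fingers": 0},{"dp": [-0.8,-0.8,-0.02],"angular": [0,0,-0.22],"fingers": 0},{"dp": [-1,-1,-0.02],"angular": [0,0,-0.275],"fingers": 0},{"dp": [-1,-1,0],"angular": [0,0,-0.33],"fingers": 0},{"dp": [-1,-1,0],"angular": [0,0,-0.385],"fingers": 0},{"dp": [-1,-1,0],"angular": [0,0,-0.43],"fingers": 0}])

```text
time: 23.9
tool_pos: [474.4, 148.2, 193.2]
tcp_rot: [-180.0, 0.0, 62.7]
ft_force: [-0.2, 0.8, -0.4]
finger_gap: 85.3
grip_force: 0.0
```

```bash
python3 - <<'E'
from h import *
st();plan([[400,315,180,90]])
E
```

```text
t 23.9 [474.4 148.2 193.2] [-180.     0.    62.7] F [-0.2  0.8 -0.4] gap 85.3 grip 0.0 [ 11.  -7. 104.  -0.  83.  39.]
dp [0.571, -0.713, 0.066] ang [-0.0001, 0.0001, -0.1515]
```

>>> step_arm(targets=[{"dp": [0.14,-0.18,0],"angular": [0,0,-0.05],"fingers": 0},{"dp": [0.28,-0.36,0.02],"angular": [0,0,-0.1],"fingers": 0},{"dp": [0.42,-0.54,0.04],"angular": [0,0,-0.15],"fingers": 0},{"dp": [0.57,-0.71,0.066],"angular": [0,0,-0.152],"fingers": 0},{"dp": [0.57,-0.71,0.066],"angular": [0,0,-0.152],"fingers": 0},{"dp": [0.57,-0.71,0.066],"angular": [0,0,-0.152],"fingers": 0},{"dp": [0.57,-0.71,0.066],"angular": [0,0,-0.152],"fingers": 0},{"dp": [0.57,-0.71,0.066],"angular": [0,0,-0.152],"fingers": 0}])

```text
time: 24.9
tool_pos: [402.2, 313.9, 180.5]
tcp_rot: [180.0, -0.0, 89.7]
ft_force: [0.3, -0.1, -0.3]
finger_gap: 85.5
grip_force: 0.0
```

```bash
python3 - <<'E'
from h import *
st();P=camera_params('wrist');im=snapshot('wrist')
for n,z in(('starboard_bulwark_center',20),('starboard_bulwark',0)):
  print(n,[(round(d['conf'],2),np.round(d['at']).tolist(),atz('wrist',d['at'],z,P).round(1)[:2].tolist()) for d in pinpoint('wrist',n)[:3]])
cv2.imwrite('pics/w6.png',cv2.resize(im[50:250,180:446],(798,600),interpolation=cv2.INTER_CUBIC))
E
```

```text
t 24.9 [402.2 313.9 180.5] [180.   -0.   89.7] F [ 0.3 -0.1 -0.3] gap 85.5 grip 0.0 [ 32.  -5. 103.  -0.  82.  33.]
starboard_bulwark_center [(0.81, [323.0, 145.0], [403.4, 355.1])]
starboard_bulwark [(0.57, [324.0, 142.0], [403.9, 356.0])]
```

View pics/w6.png

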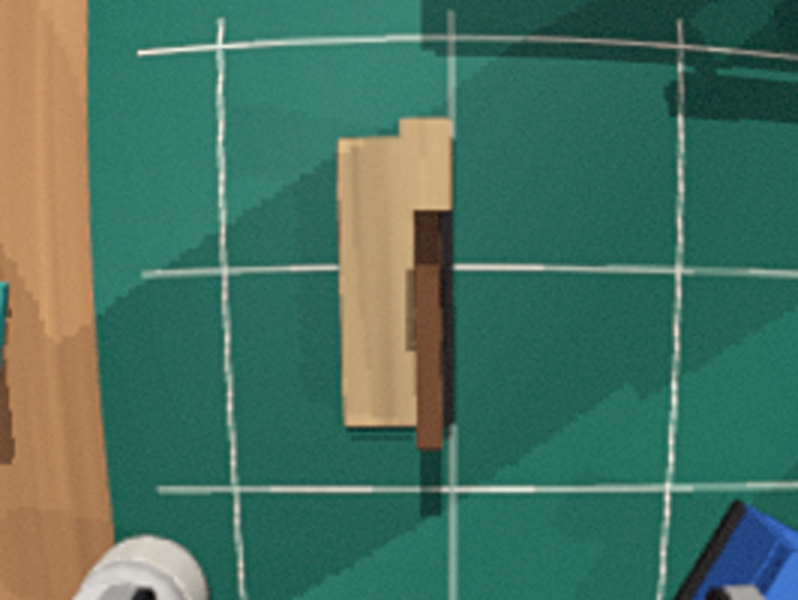

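The crop confirms the starboard piece: tall cap at (426,164) pointing away, deck on the left (342,280), rear end of the board top at (430,448).

```bash
python3 - <<'E'
from h import *
P=camera_params('wrist');g=lambda x,y,z:atz('wrist',(180+x/3,50+y/3),z,P)
cap=g(426,164,58);rear=g(430,448,40);d1=g(339,140,6);d2=g(346,428,6)
for a,b in((rear,cap),(d2,d1)):
    v=(b-a)[:2];print(np.hypot(*v),np.degrees(np.arctan2(v[1],v[0])))
v=(d1-d2)[:2]+(cap-rear)[:2];u=v/np.hypot(*v);n=np.array([-u[1],u[0]])
print('c from deck',(d1+d2)[:2]/2-30*n,'from board',rear[:2]+50*u, 'cap',cap[:2]-38*u)
c=((d1+d2)[:2]/2-30*n+rear[:2]+50*u+cap[:2]-38*u)/3;w=np.degrees(np.arctan2(u[1],u[0]))
print(c,w);plan([[*c,14,w]])
E
```

```text
87.29165777840393 90.44826655179996
100.01634729777454 90.31692818295122
c from deck [403.13811274 354.35556002] from board [402.58592112 355.64588497] cap [402.4837532  354.93678764]
[402.73592902 354.97941088] 90.37813615736663
dp [0.203, 0.003, 0.832] ang [0.0, -0.0, -0.0038]
```

>>> step_arm(targets=[{"dp": [0.1,0.003,0.05],"angular": [0,0,-0.004],"fingers": 0},{"dp": [0.203,0.003,0.2],"angular": [0,0,-0.004],"fingers": 0},{"dp": [0.203,0.003,0.45],"angular": [0,0,-0.004],"fingers": 0},{"dp": [0.203,0.003,0.65],"angular": [0,0,-0.004],"fingers": 0},{"dp": [0.203,0.003,0.8],"angular": [0,0,-0.004],"fingers": 0},{"dp": [0.203,0.003,0.832],"angular": [0,0,-0.004],"fingers": 0},{"dp": [0.203,0.003,0.832],"angular": [0,0,-0.004],"fingers": 0.5},{"dp": [0.203,0.003,0.832],"angular": [0,0,-0.004],"fingers": 0.9}], newtons=25)

```text
time: 26.05
tool_pos: [403.7, 356.2, 15.8]
tcp_rot: [179.9, -0.1, 90.5]
ft_force: [0.3, -0.5, -0.1]
finger_gap: 51.7
grip_force: 0.0
```

>>> step_arm(targets=[{"dp": [0,0,0],"angular": [0,0,0],"fingers": 1},{"dp": [0,0,0],"angular": [0,0,0],"fingers": 1},{"dp": [0,0,0],"angular": [0,0,0],"fingers": 1},{"dp": [0,0,0],"angular": [0,0,0],"fingers": 1},{"dp": [0,0,-0.05],"angular": [0,0,0],"fingers": 1},{"dp": [0,0,-0.2],"angular": [0,0,0],"fingers": 1},{"dp": [0,0,-0.45],"angular": [0,0,0],"fingers": 1},{"dp": [0,0,-0.75],"angular": [0,0,0],"fingers": 1}], newtons=25)

```text
time: 27.05
tool_pos: [401.4, 354.6, 164.5]
tcp_rot: [-179.9, 0.1, 90.5]
ft_force: [1.0, 1.2, -1.4]
finger_gap: 7.3
grip_force: 29.7
```

```bash
python3 - <<'E'
from h import *
st()
plan([[440,155,170,60],[565,-287,150,-15]])
E
```

```text
t 27.05 [401.4 354.6 164.5] [-1.799e+02  1.000e-01  9.050e+01] F [ 1.   1.2 -1.4] gap 7.3 grip 29.7 [ 36.   0. 100.   0.  80.  35.]
dp [-0.999, 0.185, -0.027] ang [-0.0006, 0.0007, 0.1693]
dp [-3.214, 0.792, 0.076] ang [-0.0, 0.001, 0.586]
```

>>> step_arm(targets=[{"dp": [-0.15,0.02,-0.02],"angular": [0,0,0.04],"fingers": 1},{"dp": [-0.4,0.06,-0.03],"angular": [0,0,0.09],"fingers": 1},{"dp": [-0.65,0.1,-0.03],"angular": [0,0,0.14],"fingers": 1},{"dp": [-0.9,0.15,-0.03],"angular": [0,0,0.19],"fingers": 1},{"dp": [-1,0.2,-0.03],"angular": [0,0,0.24],"fingers": 1},{"dp": [-1,0.2,-0.03],"angular": [0,0,0.28],"fingers": 1},{"dp": [-1,0.2,-0.03],"angular": [0,0,0.3],"fingers": 1},{"dp": [-1,0.2,-0.03],"angular": [0,0,0.3],"fingers": 1}])

```text
time: 28.05
tool_pos: [444.0, 155.5, 170.1]
tcp_rot: [180.0, 0.0, 36.5]
ft_force: [-0.4, -0.4, -1.7]
finger_gap: 7.9
grip_force: 29.7
```

```bash
python3 - <<'E'
from h import *
st();plan([[510,-50,170,-15]]);plan([[565,-287,150,-15]],[510,-50,170,-15])
E
```

```text
t 28.05 [444.  155.5 170.1] [180.    0.   36.5] F [-0.4 -0.4 -1.7] gap 7.9 grip 29.7 [ 13. -11. 110.  -0.  81.  67.]
dp [-0.346, 1.022, 0.001] ang [0.0, 0.0, 0.2861]
dp [0.572, 1.073, 0.1] ang [0.0, 0.0, 0.0]
```

>>> step_arm(targets=[{"dp": [-0.08,0.22,0],"angular": [0,0,0.04],"fingers": 1},{"dp": [-0.16,0.44,0],"angular": [0,0,0.09],"fingers": 1},{"dp": [-0.24,0.66,0],"angular": [0,0,0.14],"fingers": 1},{"dp": [-0.32,0.88,0],"angular": [0,0,0.19],"fingers": 1},{"dp": [-0.36,1,0],"angular": [0,0,0.24],"fingers": 1},{"dp": [-0.38,1,0],"angular": [0,0,0.28],"fingers": 1},{"dp": [-0.38,1,0],"angular": [0,0,0.286],"fingers": 1},{"dp": [-0.38,1,0],"angular": [0,0,0.286],"fingers": 1}])

```text
time: 29.05
tool_pos: [501.9, -49.9, 170.0]
tcp_rot: [-180.0, -0.0, -14.8]
ft_force: [0.0, -0.1, -1.0]
finger_gap: 7.2
grip_force: 29.7
```

```bash
python3 - <<'E'
from h import *
st();plan([[565,-287,150,-15]])
E
```

```text
t 29.05 [501.9 -49.9 170. ] [-180.    -0.   -14.8] F [ 0.  -0.1 -1. ] gap 7.2 grip 29.7 [-12.  -5. 105.   0.  81.  93.]
dp [0.608, 1.066, 0.1] ang [-0.0, -0.0, 0.0011]
```

>>> step_arm(targets=[{"dp": [0.1,0.2,0],"angular": [0,0,0.001],"fingers": 1},{"dp": [0.23,0.43,0],"angular": [0,0,0.001],"fingers": 1},{"dp": [0.36,0.66,0],"angular": [0,0,0.001],"fingers": 1},{"dp": [0.5,0.88,0.02],"angular": [0,0,0.001],"fingers": 1},{"dp": [0.608,1,0.05],"angular": [0,0,0.001],"fingers": 1},{"dp": [0.608,1,0.1],"angular": [0,0,0.001],"fingers": 1},{"dp": [0.608,1,0.15],"angular": [0,0,0.001],"fingers": 1},{"dp": [0.608,1,0.15],"angular": [0,0,0.001],"fingers": 1}])

```text
time: 30.05
tool_pos: [566.7, -273.2, 138.4]
tcp_rot: [-179.9, 0.2, -15.1]
ft_force: [0.1, 1.0, 0.1]
finger_gap: 7.2
grip_force: 29.7
```

```bash
python3 - <<'E'
from h import *
st();P=camera_params('wrist');im=snapshot('wrist')
h=np.array([590.5,-192]);b=np.radians(-15);u=np.array([np.cos(b),np.sin(b)]);n=np.array([-u[1],u[0]])
for s in(-1,1):
  for a,e in((1,1),(1,-1),(-1,-1),(-1,1)):
    q=proj('wrist',[*(h+s*88*n+a*63*u+e*33*n),47],P);cv2.circle(im,tuple(int(v) for v in q),2,(0,0,255),-1)
cv2.imwrite('pics/w7.png',im)
print(masks_of('wrist','port_bulwark')[0]['at'] if masks_of('wrist','port_bulwark') else None)
plan([[565,-287,140,-15],[565,-287,58,-15]])
E
```

```text
t 30.05 [ 566.7 -273.2  138.4] [-179.9    0.2  -15.1] F [0.1 1.  0.1] gap 7.2 grip 29.7 [-30.  15.  86.   0.  79.  75.]
[120.7, 194.5]
dp [0.003, 0.065, 0.002] ang [0.0, -0.0002, -0.0006]
dp [0.003, 0.065, 0.412] ang [0.0, -0.0002, -0.0006]
```

View pics/w7.png

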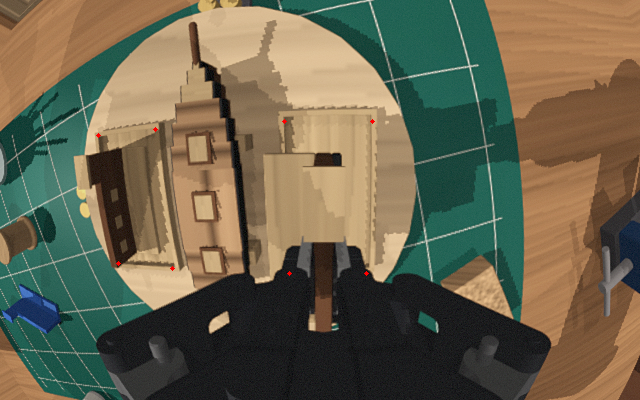

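The port piece stands in its tray, between the dots (98,135) and (172,268). The starboard tray dots match its inner edges to within a few mm. Lower the starboard piece.

>>> step_arm(targets=[{"dp": [0.012,0.04,0],"angular": [0,0,0],"fingers": 1},{"dp": [0.012,0.065,0],"angular": [0,0,0],"fingers": 1},{"dp": [0.012,0.065,0.05],"angular": [0,0,0],"fingers": 1},{"dp": [0.012,0.065,0.18],"angular": [0,0,0],"fingers": 1},{"dp": [0.012,0.065,0.3],"angular": [0,0,0],"fingers": 1},{"dp": [0.012,0.065,0.38],"angular": [0,0,0],"fingers": 1},{"dp": [0.012,0.065,0.4],"angular": [0,0,0],"fingers": 1},{"dp": [0.012,0.065,0.405],"angular": [0,0,0],"fingers": 1}])

```text
time: 31.2
tool_pos: [566.8, -288.3, 59.2]
tcp_rot: [180.0, -0.0, -15.2]
ft_force: [-0.2, 0.5, -0.0]
finger_gap: 7.5
grip_force: 29.7
```

>>> step_arm(targets=[{"dp": [0,0,0.003],"angular": [0,0,0],"fingers": 1},{"dp": [0,0,0.006],"angular": [0,0,0],"fingers": 1},{"dp": [0,0,0.009],"angular": [0,0,0],"fingers": 1},{"dp": [0,0,0.011],"angular": [0,0,0],"fingers": 1},{"dp": [0,0,0.013],"angular": [0,0,0],"fingers": 1},{"dp": [0,0,0.014],"angular": [0,0,0],"fingers": 1},{"dp": [0,0,0.015],"angular": [0,0,0],"fingers": 1},{"dp": [0,0,0.015],"angular": [0,0,0],"fingers": 1}])

```text
time: 32.2
tool_pos: [566.5, -288.1, 55.9]
tcp_rot: [-180.0, 0.0, -15.2]
ft_force: [0.7, -0.0, -0.8]
finger_gap: 7.6
grip_force: 29.7
```

>>> step_arm(targets=[{"dp": [0,0,0.002],"angular": [0,0,0],"fingers": 1},{"dp": [0,0,0.004],"angular": [0,0,0],"fingers": 1},{"dp": [0,0,0.006],"angular": [0,0,0],"fingers": 1},{"dp": [0,0,0.007],"angular": [0,0,0],"fingers": 1},{"dp": [0,0,0.008],"angular": [0,0,0],"fingers": 1},{"dp": [0,0,0.009],"angular": [0,0,0],"fingers": 1},{"dp": [0,0,0.01],"angular": [0,0,0],"fingers": 1},{"dp": [0,0,0.01],"angular": [0,0,0],"fingers": 1}])

```text
time: 33.2
tool_pos: [566.6, -288.2, 54.6]
tcp_rot: [180.0, -0.0, -15.2]
ft_force: [-2.5, 1.9, 5.2]
finger_gap: 7.5
grip_force: 30.7
```

Contact. Release, rise, then move clear.

>>> step_arm(targets=[{"dp": [0,0,-0.001],"angular": [0,0,0],"fingers": 0.9},{"dp": [0,0,-0.001],"angular": [0,0,0],"fingers": 0.7},{"dp": [0,0,-0.001],"angular": [0,0,0],"fingers": 0.5},{"dp": [0,0,-0.001],"angular": [0,0,0],"fingers": 0.5},{"dp": [0,0,-0.05],"angular": [0,0,0],"fingers": 0.5},{"dp": [0,0,-0.2],"angular": [0,0,0],"fingers": 0.5},{"dp": [0,0,-0.5],"angular": [0,0,0],"fingers": 0.5},{"dp": [0,0,-0.8],"angular": [0,0,0],"fingers": 0.4}])

```text
time: 34.2
tool_pos: [566.2, -288.0, 216.0]
tcp_rot: [-180.0, 0.0, -15.2]
ft_force: [0.3, -1.0, 0.2]
finger_gap: 51.3
grip_force: 0.0
```

>>> step_arm(targets=[{"dp": [-0.2,0,-0.05],"angular": [0,0,0],"fingers": 0},{"dp": [-0.4,0,-0.1],"angular": [0,0,0],"fingers": 0},{"dp": [-0.6,0,-0.15],"angular": [0,0,0],"fingers": 0},{"dp": [-0.8,0,-0.2],"angular": [0,0,0],"fingers": 0},{"dp": [-0.85,0,-0.2],"angular": [0,0,0],"fingers": 0},{"dp": [-0.85,0,-0.2],"angular": [0,0,0],"fingers": 0},{"dp": [-0.85,0,-0.2],"angular": [0,0,0],"fingers": 0},{"dp": [-0.85,0,-0.2],"angular": [0,0,0],"fingers": 0}])

```text
time: 35.2
tool_pos: [402.9, -243.7, 253.4]
tcp_rot: [-180.0, 0.0, -15.2]
ft_force: [0.4, 0.0, -0.4]
finger_gap: 85.4
grip_force: 0.0
```

```bash
python3 - <<'E'
from h import *
st();w=snapshot('wrist');a=snapshot('scene')
for n,z in(('pointer',52),('starboard_tray',40),('port_tray',40),('knob_grip',78)):
  for c in('scene',):print(n,c,[(round(d['conf'],2),np.round(d['at']).tolist(),atz(c,d['at'],z).round(1)[:2].tolist()) for d in pinpoint(c,n)[:1]])
r=cv2.resize(a[180:310,130:338],(560,350),interpolation=cv2.INTER_CUBIC)
cv2.imwrite('pics/f.png',np.vstack([r,cv2.resize(w[:,:],(560,350))[:250]]))
E
```

```text
t 35.2 [ 402.9 -243.7  253.4] [-180.     0.   -15.2] F [ 0.4  0.  -0.4] gap 85.4 grip 0.0 [-37. -13. 103.   0.  90.  68.]
pointer scene [(0.96, [186.0, 266.0], [747.6, -238.7])]
starboard_tray scene [(0.59, [199.0, 216.0], [566.1, -286.3])]
port_tray scene []
knob_grip scene [(0.69, [256.0, 187.0], [466.1, -157.2])]
```

View pics/f.png

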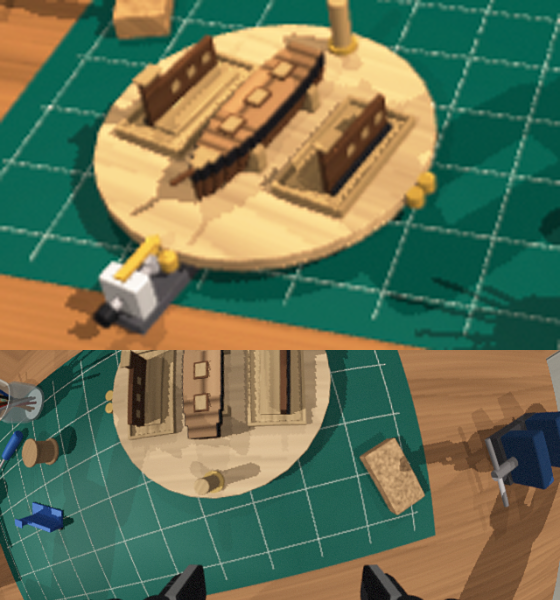

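Both pieces stand upright inside their trays, starboard at (185,80) and port at (352,145). The bow and the knob at (340,25) are unchanged. The arm is clear, so I'm handing in.

```bash
python3 -c "
from bench import *
print(hand_in())"
```

```text
the job is handed in; nothing more can be done
None
```

I turned the disc until the bow lined up with the pointer and the plunger was in its notch. I then set the port and starboard bulwarks upright in their own trays and handed the job in at about 35 s; the hand-in returned no verdict.

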